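# Free the child-safety latch of a counter cupboard

## Robot

A 6-joint arm with a two-finger parallel gripper is mounted at the origin on a cart in front of the work surface, level with it; the furniture and walls round the work are solid. World frame = base frame: x ahead of the robot, y to its left, z up, the work surface at z = 0. Lengths are in m, angles in rad, forces in N, time in s.
With the tool pointing down it reaches from about 0.35 to 0.775 m from the base axis. Payload 7.3 kg.
Tool frame: the origin (TCP) lies at the very end of the fingers, on their centre line; the grasp point (between the pads) lies 19 mm behind it (pinch_z is the distance from the TCP to the grasp point, in m); z points along the fingers, y is the line along which they close (so a half turn about z gives the same grasp; the last joint's range is limited). The gripper opens to 92 mm and grips with 3 to 60 N. Pads are 19 mm wide; open, the fingers measure 130 mm over their backs; the gripper's body (75 mm by 190 mm) begins 47 mm behind the grasp point.
Start: joints at [1.092, 0.342, 1.524, -0, 1.275, -0.146], TCP at [0.171, 0.496, 0.227] pointing down, gripper open.
Joint ranges: [-2.53, 2.53], [-0.77, 2.02], [0.04, 2.7], [-1, 4.14], [0.28, 2.66], [-3.11, 3.11]. Speed limits (rad/s): [2.57, 2.57, 3.14, 3.14, 3.14, 3.14].

## Interface

Orientations are given as [roll, pitch, yaw] about the fixed x, y, z axes, in that order (R = Rz(yaw) Ry(pitch) Rx(roll)).
In Python, from cell import * gives the robot as it stands.
- The arm moves only by the tool arm_command, never from a script. Its arguments are lists of equal length, an entry for each row: "fingers": the gripper command: -1 is fully open, 1 is shut, values between are in proportion; "travel": the shift along the tool's x, y, z in m, a list of three; "dr": the turn, a rotation vector about the tool's x, y, z in degrees, a list of three. In form: {"fingers": [fingers, ...], "travel": [[x, y, z], ...], "dr": [[wx, wy, wz], ...]}. A call has 1 to 8 rows; each row is the pose to reach, as a shift and turn from the pose commanded when the call began, along the tool's axes at that moment; what a row does not reach only later rows make up. A row lasts 1/12 s, in which the tool goes at most 41.7 mm and 7.16 degrees, less where a joint would pass 70% of its speed; a pose out of reach is approached as far as the arm can. A call with a gripper value outside its range is refused whole. The fingers move at their own pace and stop on an object; "squeeze" is the grip in N (left out, the last holds). Time passes only in rows, so rows that repeat a pose let the fingers close. It gives the time, the measured TCP pose, the force, the opening and the grip force at its end, in the units of the state.
- observe(): the state, without advancing time (a new reading comes with each control period).
- read_camera(name): name is "scene" or "top"; returns a dict with "color" (420x560x3 uint8, blue, green, red), "z_map" (420x560 float32, m along the optical axis (not along the pixel's ray), 0 where there is no reading), "fx", "fy", "cx", "cy" (pixels), "k1" (the pictures are not rectified: a ray, as slopes to the right and down, at radius r is drawn at 1 + k1 r^2 times it, then the intrinsics apply), "R" (3x3) and "t" (3): a world point X has camera coordinates R X + t. Camera axes: x right, y down, z forward; pixel columns grow to the right and rows downward; lengths in m; the calibration is good to about 2 mm. A picture is of the moment at which its call begins.
- hand_in(): hands the job in; it is judged then, once.
The state is a dict: "time": time; "qpos": joint angles; "qvel": joint speeds; "joint_efforts": joint torques, N m; "tool_pos": TCP position; "tool_rot": TCP orientation; "contact_force": force on the tool from outside, world axes, zero at the start; "torque": the same for the moment, N m; "opening": finger opening in m; "grip_force": force on a finger pad.
Only numpy, scipy, OpenCV 4.12 (cv2) and the standard library are available. Lean on these libraries where they do the work, as an engineer would, in place of code of your own. Each camera call takes 0.05 s, during which the arm holds its last target. There are 200 camera calls.

## Task

The little cupboard's door is ajar, held by its child-safety latch. Take the release key from its stand, reach down through the gap with it, gently press the sprung hook down and, holding it down, draw the door past its catch; never force the hook, its stop or the door. Swing the door wide open, stand the key back in its stand, and leave everything else where it is.

Things in the scene. Friction and masses are not known exactly. Their poses are not given: they have to be found in the camera images.
- cupboard: small dark grey laminate counter cupboard, 130 deep (x) x 240 wide (y) x 180 high; origin under its centre; its front faces its own -x, the door hangs there. It is fixed to the table. A roof panel 14 thick covers it, ending flush with the front edge of the carcass (x = -65 mm).
- door (a joint): the door, hinged upright on its left (+y) side, 240 wide, 14 thick, 164 high; rad, 0 shut, 1.7 widest (free edge swings out toward the robot, clockwise from above). Light hinge friction (0.12 N m), stays where left. Starts ajar at 0.10 to 0.125; the latch stops it at about 0.13: a hook on the door catches behind a tooth under the roof.
- hinge (a point): point on the door's hinge axis, which lies in the plane of the door's inner face, at the height of the cupboard's roof top; axes as the cupboard. The door with its hook is hung up to 9 mm too high or too low, differing by cupboard; its top edge lies 2 mm below the roof top plus or minus that.
- roof_edge (a point): point on the roof's front top edge facing the hook; axes as the cupboard. Between here and the door is the gap, 20 to 26 mm. The hook is a flat white arm, 22 wide, 50 long, that sticks out from the door's inner face at right angles, 205 mm from the hinge axis, 25 to 43 mm below this point (feel for it), between two guide cheeks 26 apart, 4 above it, 16 long.
- tooth (a point): root of the latch tooth under the roof, 9 mm behind the roof's front edge; axes as the cupboard. The hook is sprung straight up: it yields at about 3 N, rises to about 7.5 N, its nose passes under the tooth while it is held 8.5 to 11 mm down; hard stop at 11 mm. So held, the door must be drawn on to 0.23 rad; beyond that the hook may come up again.
- key: latch release key: steel rod 10 mm across and 75 long with a collar 18 across (75 to 80 mm from the tip) under a square black plastic handle 24 x 24 x 50 (80 to 130 mm from the tip); 60 g; origin at the rod's lower tip, z up along the rod. It stands upright in its stand, rod down.
- stand: grey block 60 x 60 x 45 high, fixed to the table, origin under its centre; a round upright hole 13 across and 40 deep with a chamfered mouth in the middle of its top: the key's tip rests in it 5 mm above the table.
- tape_roll: cream roll of tape lying flat, 104 mm across, 25 high (mm), a bystander; origin under its middle
- keys: bunch of keys, 84 x 118 x 8 (mm), a bystander; origin under its middle
- salt_shaker: salt shaker, 44 across, 90 high (mm), a bystander; origin under its middle
- kitchen_timer: round wind-up timer, 66 across, 42 high (mm), a bystander; origin under its middle
Not all that is in view belongs to the job. There is more than one size of the key; the job needs the smallest.

How it is judged:
By the outcome, as a careful person would: the job done as asked, in the order asked, and still so for the second after the job is handed in, with the robot touching nothing.
It also fails if it takes over 67 s, if anything falls off the work surface, if the arm or the gripper's body presses on something with over 40 N, if the wrist force passes 120 N, or if a joint passes its speed limit or range.

## Working session

There is one attempt and no reset: what is moved stays moved. The work goes in short steps, Python scripts to look and compute and a tool call to move; the robot and the scene stay as the last step left them, time stands still between calls to the robot, and variables do not carry over. Pictures are saved under pics/ and viewed, at most 10 in all, crops included, and the job is handed in when it is done.

Besides the shell and the picture viewer there is one more tool, called after "Emit:" as name(argument=value, ...) on one line, values as JSON. arm_command: Moves the arm, as the interface text tells. Its arguments: {"type":"object","properties":{"fingers":{"type":"array","items":{"type":"number"}},"travel":{"type":"array","items":{"type":"array","items":{"type":"number"}}},"dr":{"type":"array","items":{"type":"array","items":{"type":"number"}}},"squeeze":{"type":"number"}},"required":["fingers","travel","dr"]}

```bash
ls; mkdir -p pics
python3 - <<'E'
from cell import *
import cv2,numpy as np,pickle
s=observe();print(s)
d={}
for n in("scene","top"):
    c=read_camera(n);d[n]=c;cv2.imwrite(f"pics/{n}0.png",c["color"])
    print(n,c["fx"],c["cx"],c["cy"],c["k1"],c["R"],c["t"])
pickle.dump(d,open("c0.pkl","wb"))
E
```

```text
pics
{'time': 0.0, 'qpos': array([ 1.09205120e+00,  3.42731458e-01,  1.52502540e+00, -4.37006365e-06,
        1.27540870e+00, -1.46008707e-01]), 'qvel': array([-0.00107946, -0.00064863, -0.00032503, -0.00047047,  0.00112009,
       -0.00069336]), 'joint_efforts': array([-5.28622677e-04, -4.31251752e+01, -2.44213057e+01,  7.18204002e-02,
        5.62207494e-02, -1.15008074e-04]), 'tool_pos': array([0.17127246, 0.49583803, 0.22603751]), 'tool_rot': array([-3.14003587e+00, -2.24708568e-04,  2.80885733e+00]), 'contact_force': array([-0.35680738, -0.11100252,  0.095961  ]), 'torque': array([-0.01275795, -0.00706708, -0.048712  ]), 'grip_force': 0.0, 'opening': 0.09179780046219373}
scene 453.9612563536648 280.9893373732392 204.92612921966392 -0.15359255748861836 [[ 0.68893921 -0.72449753 -0.02158928]
 [-0.49868457 -0.45217295 -0.73949531]
 [ 0.52600044  0.52023356 -0.67281542]] [-0.53354859  0.24735578  1.17252663]
top 426.7474697711025 280.7589846618258 210.97865681904375 -0.061130432299969444 [[-0.02360558 -0.99963491 -0.01314585]
 [-0.98800094  0.02533443 -0.15235586]
 [ 0.15263328  0.00939166 -0.98823827]] [-0.21318943  0.55828975  1.13876613]
```

View pics/scene0.png

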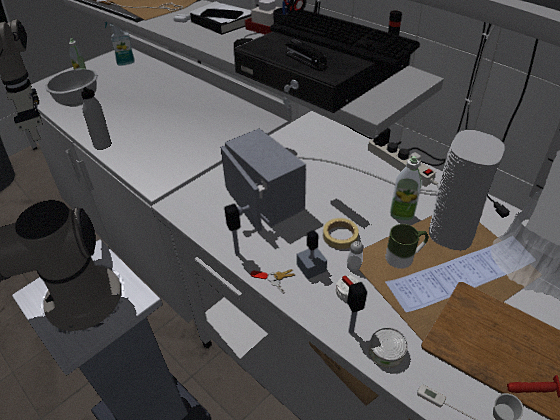

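View pics/top0.png

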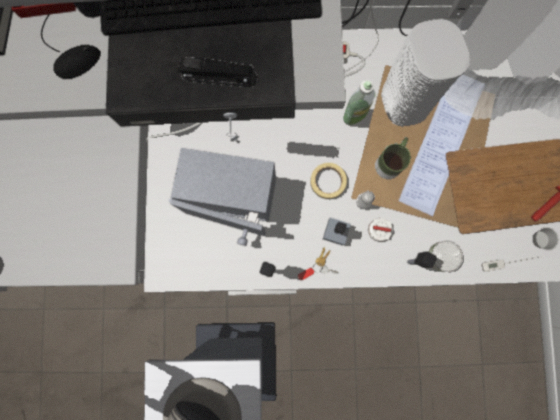

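The scene view shows the cupboard at (263,175), with its door ajar on the robot's side. There are three black-handled keys, at scene px (233,215), (312,241) in the grey stand, and (356,297). The one at (312,241) looks smallest and stands in the grey stand; I'll confirm it in an enlarged crop.

```bash
cat > h.py <<'E'
import cv2,numpy as np,pickle
def pt(c,u,v,Z=None):
    "pixel -> world, by depth map, or on plane z=Z"
    x,y=(u-c["cx"])/c["fx"],(v-c["cy"])/c["fy"]
    k=np.array([[c["fx"],0,c["cx"]],[0,c["fy"],c["cy"]],[0,0,1]])
    p=cv2.undistortPoints(np.array([[[float(u),float(v)]]]),k,np.array([c["k1"],0,0,0,0.]))[0,0]
    r=np.array([p[0],p[1],1.]);R=np.array(c["R"]);t=np.array(c["t"])
    o=-R.T@t;d=R.T@r
    s=c["z_map"][int(round(v)),int(round(u))] if Z is None else (Z-o[2])/d[2]
    return o+s*d
def cloud(c):
    k=np.array([[c["fx"],0,c["cx"]],[0,c["fy"],c["cy"]],[0,0,1]])
    h,w=c["z_map"].shape
    g=np.stack(np.meshgrid(np.arange(w),np.arange(h)),-1).reshape(-1,1,2).astype(float)
    p=cv2.undistortPoints(g,k,np.array([c["k1"],0,0,0,0.])).reshape(h,w,2)
    P=np.dstack([p,np.ones((h,w))])*c["z_map"][...,None]
    return (P-np.array(c["t"]))@np.array(c["R"])
E
python3 - <<'E'
from h import *
d=pickle.load(open("c0.pkl","rb"))
a=cv2.resize(d["scene"]["color"][120:345,200:400],None,fx=2.6,fy=2.6,interpolation=2)[:590]
b=cv2.resize(d["top"]["color"][140:290,160:400],None,fx=1.1,fy=1.1)
cv2.imwrite("pics/crop1.png",a)
cv2.imwrite("pics/crop2.png",cv2.resize(d["top"]["color"][135:285,160:360],None,fx=4,fy=4,interpolation=2))
for n,ps in(("scene",[(233,210),(312,237),(356,292),(355,325),(236,245)]),("top",[(267,268),(340,228),(427,259),(333,236),(268,165),(180,155),(330,181),(366,199),(380,229)])):
    for p in ps: print(n,p,pt(d[n],*p).round(4))
E
```

```text
scene (233, 210) [ 0.3894 -0.2031  0.1787]
scene (312, 237) [ 0.485  -0.3865  0.1351]
scene (356, 292) [ 0.3972 -0.5852  0.1727]
scene (355, 325) [ 0.4303 -0.5783 -0.0012]
scene (236, 245) [ 0.3904 -0.1951  0.041 ]
top (267, 268) [ 0.3944 -0.1919  0.1779]
top (340, 228) [ 0.491  -0.3762  0.1359]
top (427, 259) [ 0.4058 -0.5774  0.1784]
top (333, 236) [ 0.4793 -0.3676  0.0472]
top (268, 165) [ 0.6476 -0.1993  0.1803]
top (180, 155) [0.6795 0.0206 0.1813]
top (330, 181) [ 0.6438 -0.3712 -0.0019]
top (366, 199) [ 0.5726 -0.4558  0.0853]
top (380, 229) [ 0.4959 -0.4986  0.0405]
```

View pics/crop1.png

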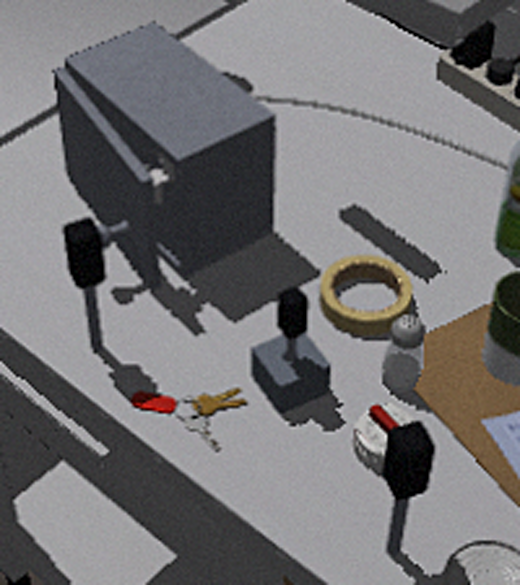

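View pics/crop2.png

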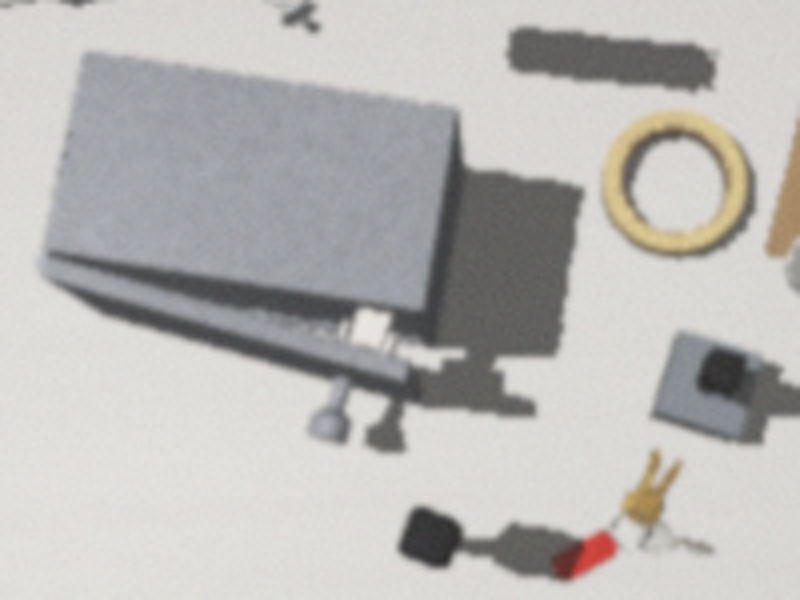

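The key in the stand at scene (312,241), top (340,228), has its top at z = 0.135 and is clearly the smallest. The other two, at (233,215) and (356,297), are taller and bigger, with tops at about 0.178, so they are decoys. In the top crop the white hook shows in the gap at (370,328), which is top px (252,217). Next I'll measure the geometry.

Run:
```python
from h import *
d=pickle.load(open("c0.pkl","rb"));c=d["top"];W=cloud(c)
img=c["color"];x,y,z=W[...,0],W[...,1],W[...,2]
def rect(m,Z,n,er=0):
    # image-mask contour -> world on plane Z -> minAreaRect
    k,l,s,_=cv2.connectedComponentsWithStats(m.astype(np.uint8));i=1+np.argmax(s[1:,4])
    ct=max(cv2.findContours((l==i).astype(np.uint8),0,cv2.CHAIN_APPROX_NONE)[0],key=len)[:,0]
    P=np.array([pt(c,u,v,Z)[:2] for u,v in ct],np.float32)
    r=cv2.minAreaRect(P*1000);print(n,r,cv2.boxPoints(r).round(1).tolist(),s[i,4]);return l==i
box=(x>.45)&(x<.75)&(y>-.25)&(y<.08)
gray=img.mean(2)
m=box&(z>.165)
u,v=np.where(m)[1],np.where(m)[0]
print("z hist",np.histogram(z[m],bins=np.arange(.16,.2,.003)))
dark=gray<60
roof=box&(z>.168)&(gray>75)
roof=cv2.morphologyEx(roof.astype(np.uint8),cv2.MORPH_OPEN,np.ones((9,9)))
rect(roof>0,.18,"roof")
# roof z plane
zz=z[roof>0];print("roof z",np.median(zz),zz.std())
key=(gray<45)&(z>.11)&(x>.45)&(x<.53)&(y>-.42)&(y<-.33);rect(key,.135,"key")
st=(z>.035)&(z<.06)&(x>.42)&(x<.55)&(y>-.43)&(y<-.31);rect(st,.045,"stand")
hk=(img.min(2)>150)&(x>.45)&(x<.62)&(y>-.22)&(y<-.1);hk&=z>.05;print("hook px",np.argwhere(hk).mean(0)[::-1]);rect(hk,.15,"hook");print(np.median(z[hk]))
# door strip rows: print gray values and z in columns
for col in(190,200,210,220,230,240,250,256,260):
    print(col,[(r,int(gray[r,col]),int(1000*z[r,col]),int(1000*x[r,col])) for r in range(196,234,2) if box[r,col]])
```

```text
z hist (array([   0,   14,  143,  307,  114,  473, 2524, 1714,  132,    1,    0,
          0,    0]), array([0.16 , 0.163, 0.166, 0.169, 0.172, 0.175, 0.178, 0.181, 0.184,
       0.187, 0.19 , 0.193, 0.196, 0.199]))
roof ((612.9888916015625, -85.25863647460938), (238.52166748046875, 131.12371826171875), 79.27719116210938) [[526.4000244140625, -190.1999969482422], [655.2000122070312, -214.60000610351562], [699.5999755859375, 19.700000762939453], [570.7999877929688, 44.099998474121094]] 4699
roof z 0.1804095115847986 0.0019948513503662128
key ((483.66156005859375, -368.4545593261719), (0.0, 0.0), 0.0) [[483.70001220703125, -368.5], [483.70001220703125, -368.5], [483.70001220703125, -368.5], [483.70001220703125, -368.5]] 1
stand ((495.4364013671875, -378.3360595703125), (60.51472854614258, 61.16412353515625), 70.80953216552734) [[456.6000061035156, -396.8999938964844], [514.4000244140625, -417.0], [534.2999877929688, -359.79998779296875], [476.5, -339.70001220703125]] 375
hook px [248.12036435 198.36564736]
hook ((584.40966796875, -149.31472778320312), (104.39515686035156, 87.5192108154
[... 3183 characters left out ...]
0, 545), (208, 162, 175, 541), (210, 142, 181, 535), (212, 120, 138, 536), (214, 212, 138, 531), (216, 199, 140, 526), (218, 182, 15, 538), (220, 195, 144, 515), (222, 196, 144, 510), (224, 162, 168, 502), (226, 162, 170, 497), (228, 137, 171, 492), (230, 81, 118, 493), (232, 78, 59, 494)]
260 [(196, 160, 179, 570), (198, 161, 176, 565), (200, 159, 183, 559), (202, 161, 179, 555), (204, 157, 181, 549), (206, 159, 181, 544), (208, 162, 182, 539), (210, 157, 181, 534), (212, 96, 97, 542), (214, 73, 16, 549), (216, 77, 16, 543), (218, 101, 13, 538), (220, 158, 0, 534), (222, 210, 0, 529), (224, 183, 171, 501), (226, 154, 169, 497), (228, 155, 168, 492), (230, 105, 150, 489), (232, 71, 94, 490)]
```

Run:
```python
from h import *
d=pickle.load(open("c0.pkl","rb"));c=d["top"];W=cloud(c)
img=c["color"];x,y,z=W[...,0],W[...,1],W[...,2];g=img.mean(2)
for n,Z0 in(("top",0),("scene",0)):
    c2=d[n];W2=cloud(c2);m=(W2[...,2]>.122)&(W2[...,2]<.16)&(abs(W2[...,0]-.49)<.05)&(abs(W2[...,1]+.378)<.05)
    m&=(c2["color"].mean(2)<70);P=W2[m]
    ct=np.argwhere(m)[:,::-1]
    Q=np.array([pt(c2,u,v,.135)[:2] for u,v in ct],np.float32)*1000
    print(n,len(P),P.mean(0).round(4),cv2.minAreaRect(Q) if n=="top" else "")
# door top edges (sub-pixel: 120 crossing), onto z=.170
c0=np.array([.613,-.0853]);yaw=np.radians(-10.72);ex=np.array([np.cos(yaw),np.sin(yaw)]);ey=np.array([-ex[1],ex[0]])
def cup(p): q=p[:2]-c0;return np.array([q@ex,q@ey])*1000
for name,Z,f in(("inner",.170,0),("outer",.170,1),("roof",.18,2)):
    E=[]
    for col in list(range(186,238,4)):
        if f==2: rows=[r for r in range(190,230) if z[r,col]>.165 and g[r,col]>115 and z[r+1:r+3,col].min()<.14][:1];
        else:
            rr=[r for r in range(190,240) if .163<z[r,col]<.1765 and g[r,col]>115]
            rr=[r for r in rr if r>(200+(col-186)*.22)]
            rows=[] if not rr else ([rr[0]-.5] if f==0 else [rr[-1]+.5])
        if rows: E.append(cup(pt(c,col,rows[0],Z)))
    E=np.array(E);k=np.polyfit(E[:,1],E[:,0],1);print(name,len(E),"slope angle",np.arctan(k[0]),"x at y=120:",np.polyval(k,120),"at -84:",np.polyval(k,-84))
hk=(img.min(2)>190)&(z>.125)&(z<.155)&(x>.5)&(x<.55)&(y<-.1)&(y>-.2)
p=np.argwhere(hk)[:,::-1];Q=np.array([cup(pt(c,u,v,.14)) for u,v in p]);print("hook cup",len(Q),Q.min(0),Q.max(0),Q.mean(0),np.median(z[hk]))
kn=(z>.02)&(z<.17)&(x>.44)&(x<.5)&(y>-.17)&(y<-.1)&(g>90);print("knob",np.median(W[kn],0), cup(np.median(W[kn],0)))
```

```text
top 78 [ 0.493  -0.3775  0.1342] ((492.8554382324219, -377.46142578125), (23.078243255615234, 21.903165817260742), 69.32334899902344)
scene 94 [ 0.492  -0.3798  0.1323] 
inner 13 slope angle 0.10279931939575061 x at y=120: -65.80354224552248 at -84: -86.8487889678384
outer 13 slope angle 0.11947339355062037 x at y=120: -78.28171874407276 at -84: -102.77092079759028
roof 13 slope angle -0.020756220713227806 x at y=120: -62.679738528221264 at -84: -58.44486132767071
hook cup 68 [-85.35735524 -98.98914017] [-63.95117928 -74.74759235] [-74.76620541 -85.71331244] 0.1402564455046721
knob [ 0.4773753  -0.12751536  0.0773449 ] [-125.40530656  -66.70610664]
```

Emit:
arm_command(fingers=[-1,-1,-1,-1,-1,-1,-1,-1], travel=[[-0.329,-0.252,0],[-0.329,-0.252,0],[-0.329,-0.252,0],[-0.329,-0.252,0],[-0.329,-0.252,0],[-0.329,-0.252,0],[-0.329,-0.252,0],[-0.329,-0.252,0]], dr=[[0,0,0],[0,0,0],[0,0,0],[0,0,0],[0,0,0],[0,0,0],[0,0,0],[0,0,0]])

```text
time: 0.77
tool_pos: [0.3558, 0.2163, 0.2266]
tool_rot: [3.142, -0.0, 2.809]
contact_force: [0.9, 1.0, -0.4]
opening: 0.0918
grip_force: 0.0
```

Emit:
arm_command(fingers=[-1,-1,-1,-1,-1,-1,-1,-1], travel=[[-0.324,-0.516,0],[-0.324,-0.516,0],[-0.324,-0.516,0],[-0.324,-0.516,0],[-0.324,-0.516,0],[-0.324,-0.516,0],[-0.324,-0.516,0],[-0.324,-0.516,0]], dr=[[0,0,0],[0,0,0],[0,0,0],[0,0,0],[0,0,0],[0,0,0],[0,0,0],[0,0,0]])

```text
time: 1.43
tool_pos: [0.4305, -0.1087, 0.2266]
tool_rot: [3.141, -0.0, 2.808]
contact_force: [1.4, 0.7, 1.0]
opening: 0.0919
grip_force: 0.0
```

Emit:
arm_command(fingers=[-1,-1,-1,-1,-1,-1,-1,-1], travel=[[-0.148,-0.234,0],[-0.148,-0.234,0],[-0.148,-0.234,0],[-0.148,-0.234,0],[-0.148,-0.234,0],[-0.148,-0.234,0],[-0.148,-0.234,0],[-0.148,-0.234,0]], dr=[[0,0,0],[0,0,0],[0,0,0],[0,0,0],[0,0,0],[0,0,0],[0,0,0],[0,0,0]])

```text
time: 2.1
tool_pos: [0.4938, -0.381, 0.2249]
tool_rot: [-3.141, -0.001, 2.805]
contact_force: [-0.8, 0.3, -0.3]
opening: 0.0917
grip_force: 0.0
```

Emit:
arm_command(fingers=[-1,-1,-1,-1,-1,-1,-1,-1], travel=[[0.001,0.002,0.035],[0.001,0.002,0.07],[0.001,0.002,0.1],[0.001,0.002,0.12],[0.001,0.002,0.134],[0.001,0.002,0.134],[0.001,0.002,0.134],[0.001,0.002,0.134]], dr=[[0,0,0],[0,0,0],[0,0,0],[0,0,0],[0,0,0],[0,0,0],[0,0,0],[0,0,0]])

```text
time: 2.77
tool_pos: [0.4944, -0.3738, 0.0939]
tool_rot: [-3.141, 0.001, 2.809]
contact_force: [0.3, -0.2, 0.7]
opening: 0.0916
grip_force: 0.0
```

Emit:
arm_command(fingers=[-1,-0.2,0.3,1,1,1,1,1], travel=[[-0.001,-0.004,0.002],[-0.001,-0.004,0.002],[-0.001,-0.004,0.002],[-0.001,-0.004,0.002],[-0.001,-0.004,0.002],[-0.001,-0.004,0.002],[-0.001,-0.004,0.002],[-0.001,-0.004,0.002]], dr=[[0,0,0],[0,0,0],[0,0,0],[0,0,0],[0,0,0],[0,0,0],[0,0,0],[0,0,0]], squeeze=25)

```text
time: 3.43
tool_pos: [0.4935, -0.3779, 0.0907]
tool_rot: [3.141, 0.0, 2.809]
contact_force: [-1.1, -0.6, -0.8]
opening: 0.0499
grip_force: 0.0
```

Run:
```python
from cell import *
from h import *
c=read_camera("scene");t=read_camera("top")
pickle.dump({"scene":c,"top":t},open("c1.pkl","wb"))
a=cv2.resize(c["color"][180:300,260:380],None,fx=4,fy=4,interpolation=2);b=cv2.resize(t["color"][180:280,290:370],None,fx=4,fy=4,interpolation=2)
o=np.zeros((480,800,3),np.uint8);o[:480,:480]=a;o[:400,480:800]=b;cv2.imwrite("pics/grasp.png",o);print(observe())
```

```text
{'time': 3.5333, 'qpos': array([-7.76768184e-01,  6.43034532e-01,  1.41648486e+00,  1.10227388e-04,
        1.08219515e+00, -2.01484756e+00]), 'qvel': array([ 1.88792825e-03,  1.55807870e-05,  7.84143145e-04,  6.18976048e-04,
       -2.32900785e-04, -2.35772791e-04]), 'joint_efforts': array([-1.46336788e-03, -5.52827740e+01, -2.18983251e+01, -6.02633692e-02,
        5.91216073e-02,  2.00570239e-04]), 'tool_pos': array([ 0.49348318, -0.37786952,  0.09064252]), 'tool_rot': array([ 3.14145240e+00, -6.82596786e-05,  2.80882396e+00]), 'contact_force': array([ 0.55352254, -0.01043728,  0.71450888]), 'torque': array([ 0.03025084, -0.029101  , -0.02102496]), 'grip_force': 0.0, 'opening': 0.04159137320532005}
```

View pics/grasp.png

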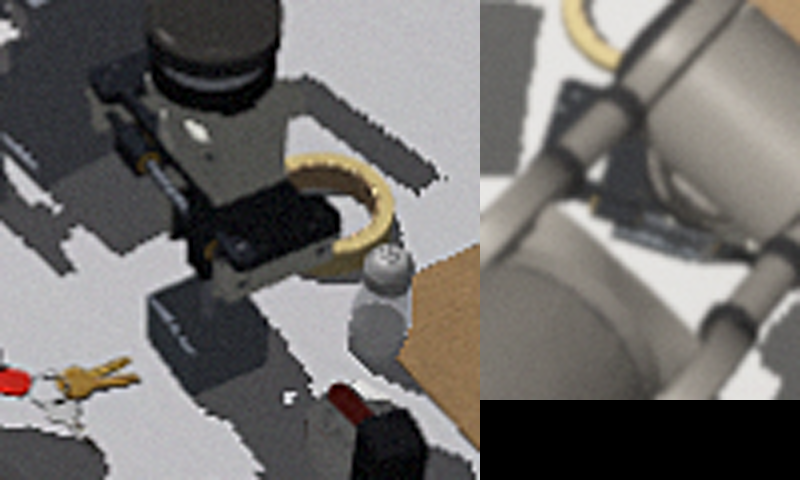

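The picture shows the gripper over the stand at crop (215,270), with the key inside the still-closing fingers. Nothing has been disturbed. I'll close fully.

Emit:
arm_command(fingers=[1,1,1,1,1,1], travel=[[0,0,0],[0,0,0],[0,0,0],[0,0,0],[0,0,0],[0,0,0]], dr=[[0,0,0],[0,0,0],[0,0,0],[0,0,0],[0,0,0],[0,0,0]])

```text
time: 4.03
tool_pos: [0.4935, -0.3779, 0.0907]
tool_rot: [3.141, -0.0, 2.809]
contact_force: [-0.5, 0.3, -0.3]
opening: 0.0238
grip_force: 25.0
```

Emit:
arm_command(fingers=[1,1,1,1,1,1,1,1], travel=[[0,0,-0.03],[0,0,-0.07],[0,0,-0.11],[0,0,-0.15],[0,0,-0.19],[0,0,-0.21],[0.008,0.04,-0.21],[0.016,0.08,-0.21]], dr=[[0,0,0],[0,0,0],[0,0,0],[0,0,0],[0,0,0],[0,0,0],[0,0,0],[0,0,0]])

```text
time: 4.7
tool_pos: [0.5045, -0.2981, 0.3019]
tool_rot: [-3.141, 0.003, 2.805]
contact_force: [0.6, 1.4, -1.7]
opening: 0.0236
grip_force: 25.0
```

Emit:
arm_command(fingers=[1,1,1,1,1,1,1,1], travel=[[0.007,0.035,0],[0.014,0.07,0],[0.021,0.105,0],[0.026,0.13,0],[0.029,0.14,0],[0.029,0.14,0],[0.029,0.14,0],[0.029,0.14,0]], dr=[[0,0,0],[0,0,0],[0,0,0],[0,0,0],[0,0,0],[0,0,0],[0,0,0],[0,0,0]])

```text
time: 5.37
tool_pos: [0.5227, -0.1567, 0.3005]
tool_rot: [-3.141, -0.0, 2.808]
contact_force: [0.0, -0.1, -0.1]
opening: 0.0239
grip_force: 25.0
```

Run:
```python
from cell import *
from h import *
c=read_camera("scene");t=read_camera("top")
pickle.dump({"scene":c,"top":t},open("c2.pkl","wb"))
a=cv2.resize(c["color"][100:240,190:310],None,fx=4,fy=4,interpolation=2);b=cv2.resize(t["color"][160:290,200:280],None,fx=4,fy=4,interpolation=2)
o=np.zeros((560,800,3),np.uint8);o[:560,:480]=a;o[:520,480:800]=b;cv2.imwrite("pics/above.png",o);print(observe()["tool_pos"])
```

```text
[ 0.52262795 -0.15686147  0.30044228]
```

View pics/above.png

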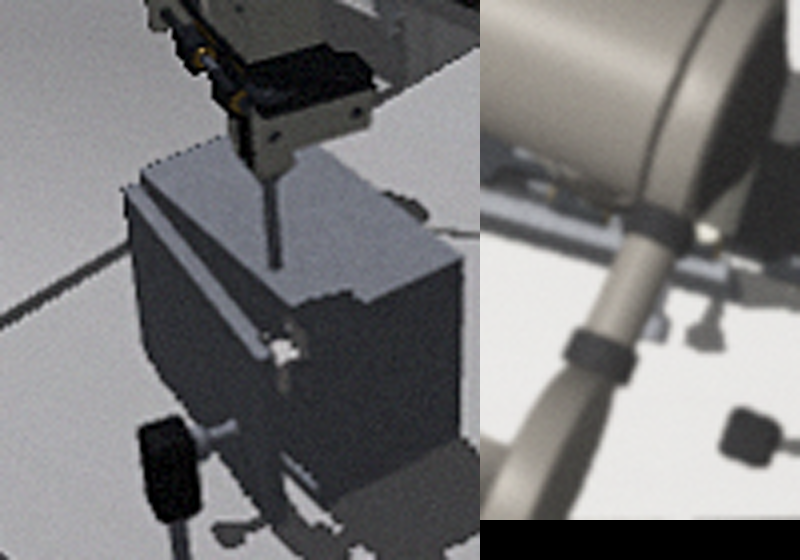

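The rod hangs clear above the gap, with its tip at scene px (259,166). The white hook, seen through the gap, is at scene px (261,187).

Run:
```python
from h import *
d=pickle.load(open("c2.pkl","rb"));c=d["scene"];img=c["color"];W=cloud(c)
c0=np.array([.613,-.0853]);yaw=np.radians(-10.72);ex=np.array([np.cos(yaw),np.sin(yaw)]);ey=np.array([-ex[1],ex[0]])
cup=lambda p:(np.array([(p[:2]-c0)@ex,(p[:2]-c0)@ey])*1000).round(1)
z=W[...,2]
for r in range(150,168,3):
    row=c["color"][r,250:270].mean(1);print(r,row.astype(int).tolist())
for v in(148,152,156,160,164):
    u=[uu for uu in range(252,266) if img[v,uu].mean()<95];m=np.mean(u) if u else 0
    if u: p=pt(c,m,v);print(v,u,p.round(4),cup(p))
p=pt(c,259,166.5,.2147);print("tip",p.round(4),cup(p))
hk=(img.min(2)>170)&(z>.12)&(z<.155)&(abs(W[...,0]-.52)<.04)&(abs(W[...,1]+.16)<.05)
q=np.argwhere(hk)[:,::-1];print("hook",len(q),q.mean(0),W[hk].mean(0).round(4),cup(W[hk].mean(0)))
for u,v in q: print((u,v),cup(pt(c,u,v,.14)),end=" ")
# door inner top edge & roof edge around tip in scene
for v in(170,174,178,182):
    print(v,[(uu,int(img[v,uu].mean()),int(z[v,uu]*1000)) for uu in range(240,275,2)])
```

```text
150 [119, 119, 121, 123, 118, 103, 46, 44, 40, 93, 130, 117, 120, 113, 119, 120, 122, 116, 116, 121]
153 [121, 122, 120, 121, 122, 105, 54, 50, 36, 78, 126, 123, 121, 119, 121, 123, 124, 122, 116, 124]
156 [122, 114, 119, 123, 130, 108, 71, 44, 38, 58, 103, 124, 118, 114, 120, 119, 122, 119, 119, 117]
159 [124, 121, 122, 126, 113, 128, 100, 35, 46, 52, 95, 125, 120, 113, 120, 123, 121, 117, 123, 121]
162 [118, 119, 120, 118, 119, 124, 93, 50, 42, 34, 84, 127, 123, 119, 118, 118, 117, 119, 121, 122]
165 [98, 128, 127, 120, 116, 125, 112, 58, 34, 36, 76, 121, 123, 123, 119, 114, 118, 116, 127, 120]
148 [256, 257, 258, 259] [ 0.5234 -0.163   0.2809] [-73.6 -93.1]
152 [256, 257, 258, 259] [ 0.5238 -0.1616  0.2672] [-73.5 -91.5]
156 [256, 257, 258, 259] [ 0.5225 -0.1619  0.2552] [-74.7 -92.2]
160 [256, 257, 258, 259] [ 0.5217 -0.1618  0.2425] [-75.5 -92.1]
164 [257, 258, 259, 260] [ 0.5255 -0.1604  0.2263] [-72.  -90.1]
tip [ 0.5289 -0.1579  0.2147] [-69.1 -87. ]
hook 12 [260.33333333 187.16666667] [ 0.5302 -0.1563  0.14  ] [-68.2 -85.1]
(np.int64(258), np.int64(186)) [-70.5 -76.8] (np.in
[... 970 characters left out ...]
, (262, 126, 181), (264, 128, 182), (266, 112, 183), (268, 88, 179), (270, 64, 183), (272, 39, 179), (274, 36, 181)]
178 [(240, 52, 140), (242, 44, 151), (244, 51, 158), (246, 127, 169), (248, 120, 170), (250, 94, 169), (252, 37, 100), (254, 46, 99), (256, 43, 98), (258, 44, 99), (260, 46, 99), (262, 46, 167), (264, 46, 177), (266, 48, 180), (268, 45, 180), (270, 50, 179), (272, 42, 179), (274, 50, 178)]
182 [(240, 48, 123), (242, 42, 135), (244, 47, 148), (246, 37, 157), (248, 85, 167), (250, 121, 172), (252, 125, 170), (254, 73, 167), (256, 34, 97), (258, 48, 99), (260, 45, 100), (262, 82, 101), (264, 62, 153), (266, 47, 168), (268, 46, 176), (270, 47, 175), (272, 46, 166), (274, 42, 168)]
```

Run:
```python
from h import *
d=pickle.load(open("c2.pkl","rb"));c=d["scene"]
c0=np.array([.613,-.0853]);yaw=np.radians(-10.72);ex=np.array([np.cos(yaw),np.sin(yaw)]);ey=np.array([-ex[1],ex[0]])
cup=lambda p:(np.array([(p[:2]-c0)@ex,(p[:2]-c0)@ey])*1000).round(1)
for u,v,Z in((254.5,170,.18),(259.3,174,.18),(244.7,170,.17),(247,174,.17),(250.2,178,.17),(253.7,182,.17)): print(u,v,cup(pt(c,u,v,Z)))
for v in(148,156,164):
  p=pt(c,257.5+(v-148)/16*.9,v);n=np.array([.526,.52]);n/=np.linalg.norm(n);q=p[:2]+n*.005;print(v,q.round(4),cup(q))
```

```text
254.5 170 [-64.4 -53.8]
259.3 174 [-63.7 -77. ]
244.7 170 [-80.  -25.7]
247 174 [-84.7 -45.1]
250.2 178 [-87.2 -65.7]
253.7 182 [-89.  -86.3]
148 [ 0.5269 -0.1595] [-70.8 -88.9]
156 [ 0.5268 -0.1593] [-70.9 -88.7]
164 [ 0.5289 -0.1567] [-69.4 -85.8]
```

Emit:
arm_command(fingers=[1,1,1,1,1,1,1,1], travel=[[0.004,0.0015,0.01],[0.004,0.0015,0.02],[0.004,0.0015,0.03],[0.004,0.0015,0.033],[0.004,0.0015,0.036],[0.004,0.0015,0.038],[0.004,0.0015,0.038],[0.004,0.0015,0.038]], dr=[[0,0,0],[0,0,0],[0,0,0],[0,0,0],[0,0,0],[0,0,0],[0,0,0],[0,0,0]])

```text
time: 6.13
tool_pos: [0.5197, -0.1527, 0.2629]
tool_rot: [3.142, 0.0, 2.809]
contact_force: [1.0, 0.3, -0.1]
opening: 0.024
grip_force: 25.0
```

Emit:
arm_command(fingers=[1,1,1,1,1,1], travel=[[0,0,0.003],[0,0,0.006],[0,0,0.009],[0,0,0.012],[0,0,0.012],[0,0,0.012]], dr=[[0,0,0],[0,0,0],[0,0,0],[0,0,0],[0,0,0],[0,0,0]])

```text
time: 6.63
tool_pos: [0.5194, -0.1525, 0.2505]
tool_rot: [3.141, -0.001, 2.809]
contact_force: [0.5, 0.5, -0.4]
opening: 0.0239
grip_force: 25.0
```

Emit:
arm_command(fingers=[1,1,1,1,1,1,1], travel=[[0,0,0.004],[0,0,0.008],[0,0,0.012],[0,0,0.016],[0,0,0.019],[0,0,0.019],[0,0,0.019]], dr=[[0,0,0],[0,0,0],[0,0,0],[0,0,0],[0,0,0],[0,0,0],[0,0,0]])

```text
time: 7.22
tool_pos: [0.5195, -0.1525, 0.2315]
tool_rot: [3.141, -0.0, 2.809]
contact_force: [-0.6, -0.6, -0.9]
opening: 0.0239
grip_force: 25.0
```

Emit:
arm_command(fingers=[1,1,1,1], travel=[[0,0,0.002],[0,0,0.004],[0,0,0.004],[0,0,0.004]], dr=[[0,0,0],[0,0,0],[0,0,0],[0,0,0]])

```text
time: 7.55
tool_pos: [0.5195, -0.1525, 0.2276]
tool_rot: [3.141, -0.0, 2.809]
contact_force: [1.0, -0.2, 0.4]
opening: 0.0242
grip_force: 25.0
```

Emit:
arm_command(fingers=[1,1,1,1], travel=[[0,0,0.001],[0,0,0.002],[0,0,0.002],[0,0,0.002]], dr=[[0,0,0],[0,0,0],[0,0,0],[0,0,0]])

```text
time: 7.88
tool_pos: [0.5195, -0.1526, 0.2257]
tool_rot: [3.141, -0.0, 2.809]
contact_force: [-0.3, 0.4, -0.7]
opening: 0.0244
grip_force: 25.0
```

Emit:
arm_command(fingers=[1,1,1,1], travel=[[0,0,0.001],[0,0,0.002],[0,0,0.002],[0,0,0.002]], dr=[[0,0,0],[0,0,0],[0,0,0],[0,0,0]])

```text
time: 8.22
tool_pos: [0.5196, -0.1526, 0.224]
tool_rot: [3.142, 0.001, 2.809]
contact_force: [0.1, 0.6, 2.8]
opening: 0.0239
grip_force: 25.0
```

Emit:
arm_command(fingers=[1,1,1,1,1,1], travel=[[0,0,0.0015],[0,0,0.003],[0,0,0.0045],[0,0,0.006],[0,0,0.006],[0,0,0.006]], dr=[[0,0,0],[0,0,0],[0,0,0],[0,0,0],[0,0,0],[0,0,0]])

```text
time: 8.72
tool_pos: [0.5197, -0.1527, 0.2179]
tool_rot: [3.142, 0.001, 2.809]
contact_force: [0.3, 0.8, 4.6]
opening: 0.0238
grip_force: 25.0
```

Run:
```python
from cell import *
F=[]
for i in range(4):
    read_camera("scene");s=observe();F.append(s["contact_force"])
import numpy as np;print(np.mean(F,0),s["tool_pos"],s["opening"])
```

```text
[0.37667984 0.38159043 4.95457426] [ 0.51970232 -0.15263141  0.21789571] 0.02382174208296716
```

Emit:
arm_command(fingers=[1,1,1,1,1], travel=[[0,0,0.001],[0,0,0.002],[0,0,0.0025],[0,0,0.0025],[0,0,0.0025]], dr=[[0,0,0],[0,0,0],[0,0,0],[0,0,0],[0,0,0]])

```text
time: 9.33
tool_pos: [0.5197, -0.1527, 0.2155]
tool_rot: [3.142, 0.001, 2.809]
contact_force: [0.1, -0.0, 6.0]
opening: 0.024
grip_force: 25.0
```

```bash
cat > f.py <<'E'
from cell import *
import numpy as np
F=[]
for i in range(6):
    read_camera("scene");s=observe();F.append(s["contact_force"])
print(np.mean(F,0).round(2),s["tool_pos"].round(4),s["time"],s["opening"])
E
python3 f.py
```

```text
[ 0.1  -0.32  5.67] [ 0.5197 -0.1526  0.2155] 9.6333 0.023892483399231074
```

Emit:
arm_command(fingers=[1,1,1,1], travel=[[0,0,0.0006],[0,0,0.0012],[0,0,0.0012],[0,0,0.0012]], dr=[[0,0,0],[0,0,0],[0,0,0],[0,0,0]])

```text
time: 9.97
tool_pos: [0.5197, -0.1527, 0.2143]
tool_rot: [-3.142, 0.001, 2.809]
contact_force: [-1.3, -0.8, 6.9]
opening: 0.024
grip_force: 25.0
```

```bash
python3 f.py
```

```text
[0.09 0.   6.14] [ 0.5197 -0.1526  0.2144] 10.2667 0.023763477921139062
```

Emit:
arm_command(fingers=[1,1,1,1,1,1,1,1], travel=[[0.0015,0,0],[0.003,0,0],[0.0045,-0.0003,0],[0.006,-0.0004,0],[0.0075,-0.0004,0],[0.009,-0.0005,0],[0.01,-0.0005,0],[0.01,-0.0005,0]], dr=[[0,0,0],[0,0,0],[0,0,0],[0,0,0],[0,0,0],[0,0,0],[0,0,0],[0,0,0]])

```text
time: 10.93
tool_pos: [0.5101, -0.15, 0.2145]
tool_rot: [-3.141, 0.001, 2.809]
contact_force: [0.4, -1.0, 6.2]
opening: 0.0239
grip_force: 25.0
```

```bash
python3 f.py
```

```text
[-0.17 -0.48  6.09] [ 0.5101 -0.15    0.2144] 11.2333 0.02403413163838201
```

Emit:
arm_command(fingers=[1,1,1,1,1,1,1,1], travel=[[0.002,0,0],[0.004,0,0],[0.006,0,0],[0.008,0,0],[0.01,0,0],[0.012,0.0001,0],[0.012,0.0001,0],[0.012,0.0001,0]], dr=[[0,0,0],[0,0,0],[0,0,0],[0,0,0],[0,0,0],[0,0,0],[0,0,0],[0,0,0]])

```text
time: 11.9
tool_pos: [0.4986, -0.146, 0.2144]
tool_rot: [-3.141, 0.001, 2.809]
contact_force: [0.2, -0.8, 6.5]
opening: 0.0238
grip_force: 25.0
```

```bash
python3 f.py
python3 - <<'E'
from cell import *
from h import *
c=read_camera("scene");pickle.dump({"scene":c},open("c3.pkl","wb"))
W=cloud(c);z=W[...,2];P=W[(z>.163)&(z<.1765)&(W[...,0]<.60)&(W[...,0]>.4)&(W[...,1]>-.22)&(W[...,1]<.06)&(c["color"].mean(2)>75)]
c0=np.array([.613,-.0853]);yaw=np.radians(-10.72);ex=np.array([np.cos(yaw),np.sin(yaw)]);ey=np.array([-ex[1],ex[0]])
q=(P[:,:2]-c0)@np.array([ex,ey]).T;q=q[(q[:,0]<-.068)];k=np.polyfit(q[:,1],q[:,0],1);print(len(q),np.arctan(k[0]),np.polyval(k,-.084))
cv2.imwrite("pics/pull.png",cv2.resize(c["color"][100:240,190:310],None,fx=4,fy=4,interpolation=2))
E
```

```text
[-0.68 -1.07  6.57] [ 0.4986 -0.146   0.2143] 12.2 0.0235919290035526
168 0.2613023293782891 -0.12297185979444487
```

View pics/pull.png

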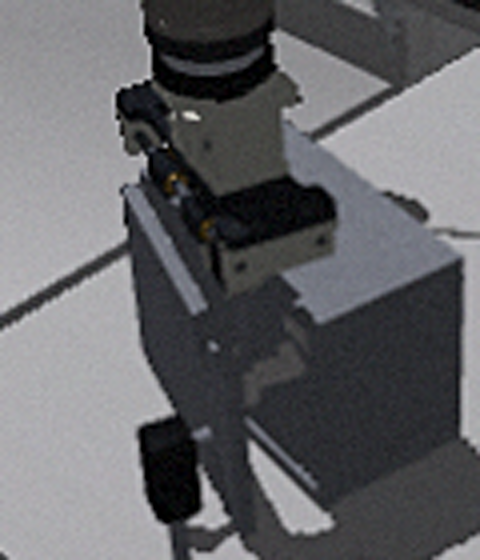

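The door has swung out with the rod, to roughly 0.2 rad or more; its free edge is now near crop (225,300). I'll keep the hook held down and draw the door on.

Emit:
arm_command(fingers=[1,1,1,1,1,1,1,1], travel=[[0.004,0,0],[0.008,0.0003,0],[0.012,0.0006,0],[0.016,0.001,0],[0.02,0.0015,0],[0.025,0.0022,0],[0.03,0.003,0],[0.03,0.003,0]], dr=[[0,0,0],[0,0,0],[0,0,0],[0,0,0],[0,0,0],[0,0,0],[0,0,0],[0,0,0]])

```text
time: 12.92
tool_pos: [0.4707, -0.133, 0.2144]
tool_rot: [-3.141, 0.0, 2.809]
contact_force: [-1.2, 0.2, 5.9]
opening: 0.0237
grip_force: 25.0
```

```bash
cat > door.py <<'E'
from cell import *
from h import *
c=read_camera("scene");s=observe()
W=cloud(c);z=W[...,2];P=W[(z>.163)&(z<.1765)&(W[...,0]<.60)&(W[...,0]>.3)&(W[...,1]>-.24)&(W[...,1]<.12)&(c["color"].mean(2)>75)]
c0=np.array([.613,-.0853]);yaw=np.radians(-10.72);ex=np.array([np.cos(yaw),np.sin(yaw)]);ey=np.array([-ex[1],ex[0]])
q=(P[:,:2]-c0)@np.array([ex,ey]).T-np.array([-.065,.12]);q=q[(q[:,0]<-.01)&(np.hypot(*q.T)<.245)]
t=s["tool_pos"][:2]-c0;t=np.array([t@ex,t@ey])-np.array([-.065,.12])
v=cv2.fitLine(q.astype(np.float32),cv2.DIST_HUBER,0,.01,.01).ravel();a=np.arctan2(abs(v[0]),-v[1]*np.sign(-v[0]))
print("door line angle",a,len(q),"r max",np.hypot(*q.T).max(),"tcp r,theta",np.hypot(*t),np.arctan2(-t[0],-t[1]),s["contact_force"].round(1),s["tool_pos"].round(4))
E
python3 f.py; python3 door.py
```

```text
[-0.78  0.1   5.98] [ 0.4711 -0.1332  0.2142] 13.2167 0.023790189447245553
door line angle 0.35474056 107 r max 0.2389750090757298 tcp r,theta 0.20424482593956608 0.32625567844816794 [-0.2 -0.   6.4] [ 0.4712 -0.1332  0.2142]
```

Emit:
arm_command(fingers=[1,1,1,1,1,1], travel=[[0,0,-0.003],[0,0,-0.007],[0,0,-0.012],[0,0,-0.017],[0,0,-0.021],[0,0,-0.021]], dr=[[0,0,0],[0,0,0],[0,0,0],[0,0,0],[0,0,0],[0,0,0]])

```text
time: 13.77
tool_pos: [0.4713, -0.1331, 0.2355]
tool_rot: [3.141, 0.0, 2.809]
contact_force: [0.2, -0.2, -1.0]
opening: 0.0239
grip_force: 25.0
```

```bash
python3 door.py
python3 - <<'E'
from cell import *
import numpy as np
s=observe();p=s["tool_pos"][:2];yaw=np.radians(-10.72);ex=np.array([np.cos(yaw),np.sin(yaw)]);ey=np.array([-ex[1],ex[0]])
H=np.array([.613,-.0853])+ -.065*ex+.12*ey;w=s["tool_rot"][2];tx=np.array([np.cos(w),np.sin(w)]);ty=np.array([np.sin(w),-np.cos(w)])
for th in np.linspace(.33,1.49,15):
    r=.204-.034*(th-.326)/1.16; q=H+r*(-np.sin(th)*ex-np.cos(th)*ey);d=q-p;print(round(th,3),q.round(3),"tool",(d@tx).round(4),(d@ty).round(4))
E
```

```text
door line angle 0.36383015 176 r max 0.2354913322331524 tcp r,theta 0.20406827689651585 0.3265501438235709 [ 0.2  0.4 -1.3] [ 0.4712 -0.133   0.235 ]
0.33 [ 0.471 -0.133] tool 0.0007 0.0003
0.413 [ 0.458 -0.122] tool 0.0165 0.0064
0.496 [ 0.446 -0.11 ] tool 0.0315 0.0138
0.579 [ 0.435 -0.097] tool 0.0458 0.0223
0.661 [ 0.426 -0.084] tool 0.0591 0.0318
0.744 [ 0.418 -0.07 ] tool 0.0713 0.0423
0.827 [ 0.411 -0.055] tool 0.0825 0.0537
0.91 [ 0.405 -0.041] tool 0.0926 0.0658
0.993 [ 0.401 -0.026] tool 0.1015 0.0786
1.076 [ 0.398 -0.01 ] tool 0.1092 0.0919
1.159 [0.396 0.005] tool 0.1157 0.1057
1.241 [0.396 0.02 ] tool 0.1208 0.1197
1.324 [0.397 0.034] tool 0.1248 0.1339
1.407 [0.399 0.049] tool 0.1274 0.1483
1.49 [0.403 0.063] tool 0.1288 0.1626
```

Emit:
arm_command(fingers=[1,1,1,1,1,1,1,1], travel=[[0.008,0.003,0],[0.0165,0.0064,0],[0.0315,0.0138,0],[0.0458,0.0223,0],[0.0591,0.0318,0],[0.0713,0.0423,0],[0.0825,0.0537,0],[0.0926,0.0658,0]], dr=[[0,0,0],[0,0,0],[0,0,0],[0,0,0],[0,0,0],[0,0,0],[0,0,0],[0,0,0]])

```text
time: 14.48
tool_pos: [0.4038, -0.0396, 0.2349]
tool_rot: [-3.141, -0.0, 2.809]
contact_force: [-0.1, -0.9, -1.4]
opening: 0.0239
grip_force: 25.0
```

Emit:
arm_command(fingers=[1,1,1,1,1,1,1,1], travel=[[0.0089,0.0128,0],[0.0166,0.0261,0],[0.0231,0.0399,0],[0.0282,0.0539,0],[0.0322,0.0681,0],[0.0335,0.075,0],[0.0345,0.082,0],[0.035,0.0855,0]], dr=[[0,0,0],[0,0,0],[0,0,0],[0,0,0],[0,0,0],[0,0,0],[0,0,0],[0,0,0]])

```text
time: 15.15
tool_pos: [0.3998, 0.0523, 0.2349]
tool_rot: [-3.142, -0.0, 2.81]
contact_force: [-0.7, -1.1, -1.6]
opening: 0.0239
grip_force: 25.0
```

```bash
python3 door.py
python3 - <<'E'
from cell import *
import cv2,numpy as np
a=read_camera("scene")["color"];b=read_camera("top")["color"]
o=np.zeros((560,800,3),np.uint8);o[:480,:420]=cv2.resize(a[90:250,160:300],None,fx=3,fy=3);o[:450,420:800]=cv2.resize(b[150:300,150:276],(380,450));cv2.imwrite("pics/open.png",o)
E
```

```text
door line angle 1.448103 125 r max 0.23699494569545854 tcp r,theta 0.17164935199606626 1.4284788974429088 [-1.1 -1.  -0.2] [0.4    0.0524 0.2349]
```

View pics/open.png

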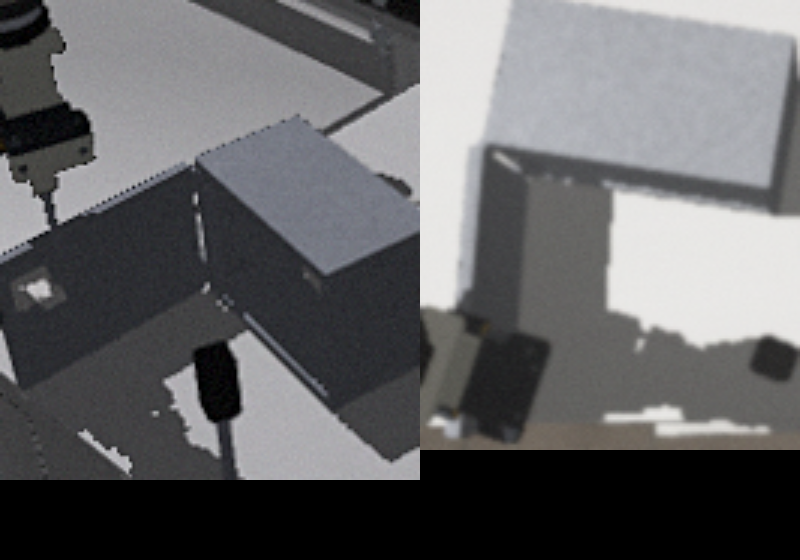

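The scene crop shows the door swung wide, with the white hook now exposed on its inner face at crop (38,290). The rod is at the door's inner side at (50,220). I'll nudge it slightly further, back off, and lift.

Emit:
arm_command(fingers=[1,1,1,1,1,1,1,1], travel=[[0.0005,0.005,0],[0.001,0.01,0],[0.001,0.014,0],[0.001,0.014,0],[0.001,0.006,0],[0.001,-0.004,-0.01],[0.001,-0.014,-0.03],[0.001,-0.014,-0.065]], dr=[[0,0,0],[0,0,0],[0,0,0],[0,0,0],[0,0,0],[0,0,0],[0,0,0],[0,0,0]])

```text
time: 15.97
tool_pos: [0.3923, 0.0373, 0.2983]
tool_rot: [-3.139, -0.007, 2.808]
contact_force: [0.9, -0.5, -1.3]
opening: 0.024
grip_force: 25.0
```

```bash
python3 door.py;python3 f.py
```

```text
door line angle 1.5375477 179 r max 0.23882610769625054 tcp r,theta 0.1755877601713608 1.3423993438893438 [ 2.2 -0.6  5.4] [0.396  0.0374 0.3065]
[-0.2   0.08 -1.01] [0.3939 0.0386 0.2989] 16.3167 0.023809068148573108
```

Emit:
arm_command(fingers=[1,1,1,1,1,1,1,1], travel=[[-0.012,-0.019,0],[-0.033,-0.052,0],[-0.054,-0.085,0],[-0.076,-0.119,0],[-0.098,-0.154,0],[-0.12,-0.188,0],[-0.142,-0.223,0],[-0.164,-0.257,0]], dr=[[0,0,0],[0,0,0],[0,0,0],[0,0,0],[0,0,0],[0,0,0],[0,0,0],[0,0,0]])

```text
time: 16.98
tool_pos: [0.4653, -0.2597, 0.2986]
tool_rot: [3.141, -0.002, 2.809]
contact_force: [1.7, -0.8, -0.8]
opening: 0.0237
grip_force: 25.0
```

Emit:
arm_command(fingers=[1,1,1,1,1,1,1,1], travel=[[-0.02,-0.031,0],[-0.038,-0.06,0],[-0.052,-0.082,0],[-0.061,-0.096,0],[-0.066,-0.104,0],[-0.066,-0.104,0],[-0.066,-0.104,0],[-0.066,-0.104,0]], dr=[[0,0,0],[0,0,0],[0,0,0],[0,0,0],[0,0,0],[0,0,0],[0,0,0],[0,0,0]])

```text
time: 17.65
tool_pos: [0.4939, -0.3764, 0.2998]
tool_rot: [3.141, -0.001, 2.81]
contact_force: [-0.6, 0.6, -0.4]
opening: 0.0239
grip_force: 25.0
```

Emit:
arm_command(fingers=[1,1,1,1,1,1,1,1], travel=[[0,-0.0015,0.03],[0,-0.0015,0.065],[0,-0.0015,0.1],[0,-0.0015,0.13],[0,-0.0015,0.15],[0,-0.0015,0.158],[0,-0.0015,0.158],[0,-0.0015,0.158]], dr=[[0,0,0],[0,0,0],[0,0,0],[0,0,0],[0,0,0],[0,0,0],[0,0,0],[0,0,0]])

```text
time: 18.32
tool_pos: [0.4941, -0.3788, 0.1433]
tool_rot: [-3.141, 0.001, 2.81]
contact_force: [0.4, -0.4, 0.2]
opening: 0.0237
grip_force: 25.0
```

```bash
python3 f.py
```

```text
[-0.02  0.02 -0.47] [ 0.4939 -0.3794  0.1432] 18.6167 0.024113920181221955
```

Emit:
arm_command(fingers=[1,1,1,1,1,1,1,1], travel=[[0.001,0.0013,0],[0.001,0.0013,0],[0.001,0.0013,0.004],[0.001,0.0013,0.008],[0.001,0.0013,0.012],[0.001,0.0013,0.016],[0.001,0.0013,0.02],[0.001,0.0013,0.02]], dr=[[0,0,0],[0,0,0],[0,0,0],[0,0,0],[0,0,0],[0,0,0],[0,0,0],[0,0,0]])

```text
time: 19.28
tool_pos: [0.4925, -0.3771, 0.1207]
tool_rot: [3.141, -0.002, 2.809]
contact_force: [0.4, -0.4, -0.4]
opening: 0.024
grip_force: 25.0
```

```bash
python3 f.py
```

```text
[-0.97  0.09 -1.02] [ 0.4929 -0.3775  0.1221] 19.5833 0.02394722674487289
```

Emit:
arm_command(fingers=[1,1,1,1,1,1,1,1], travel=[[-0.0005,-0.0003,0.006],[-0.0005,-0.0003,0.012],[-0.0005,-0.0003,0.018],[-0.0005,-0.0003,0.023],[-0.0005,-0.0003,0.026],[-0.0005,-0.0003,0.028],[-0.0005,-0.0003,0.0295],[-0.0005,-0.0003,0.0295]], dr=[[0,0,0],[0,0,0],[0,0,0],[0,0,0],[0,0,0],[0,0,0],[0,0,0],[0,0,0]])

```text
time: 20.25
tool_pos: [0.4932, -0.3779, 0.092]
tool_rot: [3.141, -0.001, 2.809]
contact_force: [-1.8, 0.4, -2.6]
opening: 0.0242
grip_force: 25.0
```

```bash
python3 f.py
```

```text
[-2.5  -0.35 -1.89] [ 0.4932 -0.3779  0.0924] 20.55 0.024173242178368148
```

Emit:
arm_command(fingers=[1,1,1,0.6,0.2,-0.2,-0.6,-1], travel=[[0.0006,0,0.0005],[0.0006,0,0.0012],[0.0006,0,0.0012],[0.0006,0,0.0012],[0.0006,0,0.0012],[0.0006,0,0.0012],[0.0006,0,0.0012],[0.0006,0,0.0012]], dr=[[0,0,0],[0,0,0],[0,0,0],[0,0,0],[0,0,0],[0,0,0],[0,0,0],[0,0,0]])

```text
time: 21.22
tool_pos: [0.493, -0.3778, 0.0914]
tool_rot: [3.142, 0.001, 2.809]
contact_force: [-0.1, 0.6, 0.1]
opening: 0.0459
grip_force: 0.0
```

Emit:
arm_command(fingers=[-1,-1,-1,-1,-1,-1,-1,-1], travel=[[0,0,0],[0,0,0],[0,0,0],[0,0,0],[0,0,0],[0,0,0],[0,0,-0.02],[0,0,-0.04]], dr=[[0,0,0],[0,0,0],[0,0,0],[0,0,0],[0,0,0],[0,0,0],[0,0,0],[0,0,0]])

```text
time: 21.88
tool_pos: [0.4921, -0.3771, 0.1304]
tool_rot: [3.14, -0.003, 2.809]
contact_force: [1.1, -0.0, 0.6]
opening: 0.0915
grip_force: 0.0
```

Emit:
arm_command(fingers=[-1,-1,-1,-1,-1,-1,-1,-1], travel=[[0,0,-0.03],[0,0,-0.07],[0,0,-0.11],[0,0,-0.15],[-0.02,0.02,-0.15],[0.0,0.04,-0.15],[0.0,0.08,-0.15],[0,0.12,-0.15]], dr=[[0,0,0],[0,0,0],[0,0,0],[0,0,0],[0,0,0],[0,0,0],[0,0,0],[0,0,0]])

```text
time: 22.55
tool_pos: [0.5315, -0.2639, 0.281]
tool_rot: [3.141, -0.0, 2.806]
contact_force: [-0.1, 0.2, -0.9]
opening: 0.092
grip_force: 0.0
```

```bash
python3 door.py
python3 - <<'E'
from cell import *
from h import *
c=read_camera("scene");t=read_camera("top");print(observe()["time"])
W=cloud(c);m=(W[...,2]>.12)&(W[...,2]<.16)&(abs(W[...,0]-.49)<.05)&(abs(W[...,1]+.378)<.05)&(c["color"].mean(2)<70);print("key top",W[m].mean(0),W[m][:,2].max(),m.sum())
o=np.zeros((560,800,3),np.uint8);o[:525,:500]=cv2.resize(c["color"][110:320,190:390],None,fx=2.5,fy=2.5);o[:300,500:]=cv2.resize(t["color"][140:290,200:350],(300,300));cv2.imwrite("pics/end.png",o)
E
```

```text
door line angle 1.5334574 181 r max 0.237881630127383 tcp r,theta 0.30318695356223213 -0.0639843188276308 [ 1.   4.5 -0.2] [ 0.5342 -0.2562  0.2816]
22.7
key top [ 0.49316226 -0.38046371  0.13164966] 0.14106223120416786 100
```

View pics/end.png

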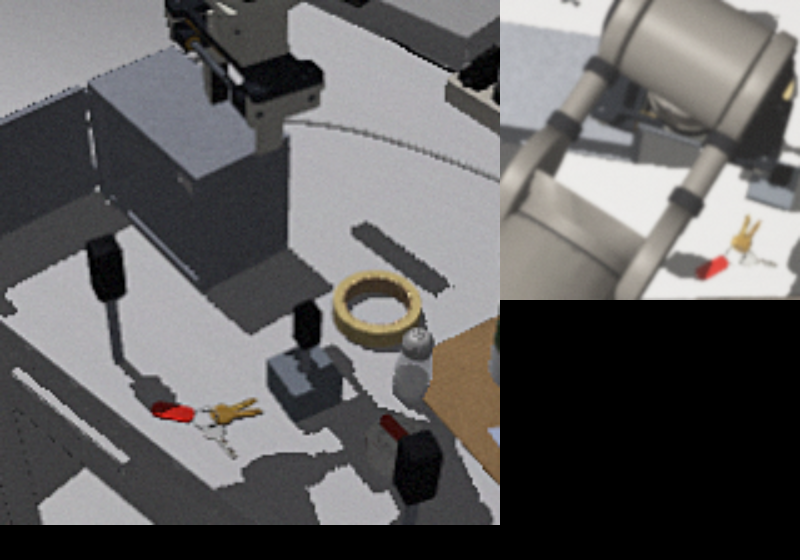

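The key stands upright in its stand at crop (305,330), at the same top position as before. The door is wide open at about 1.53 rad, the bystanders are unmoved, and the robot is clear at z ≈ 0.28.

Emit:
arm_command(fingers=[-1,-1,-1,-1], travel=[[0,0,-0.02],[0,0,-0.02],[0,0,-0.02],[0,0,-0.02]], dr=[[0,0,0],[0,0,0],[0,0,0],[0,0,0]])

```text
time: 23.03
tool_pos: [0.5316, -0.2652, 0.3006]
tool_rot: [3.142, -0.0, 2.808]
contact_force: [-0.8, -0.8, 0.5]
opening: 0.0917
grip_force: 0.0
```

```bash
python3 -c "
from cell import *
print(hand_in())"
```

```text
the job is handed in; nothing more can be done
None
```

I released the latch with the smallest key, opened the door to about 1.53 rad and stood the key back in its stand. No bystander was seen to move, and I handed the job in at about 23 s; no verdict came back.

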